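# Open the scrap chute of a prep board and clear the corn cob

## Task

Press down the thumb-marked end of the flush cover in the green prep board so that its other end tips up out of the board, then lift the cover out and lay it down flat in the empty white tray, without dropping it in. Then clear the bare corn cob through the open hole into the pan under the board; leave the knife on the board and the pickle jar where they are.

Things in the scene. Friction and masses are not known exactly. Their poses are not given: they have to be found in the camera images.
- board: Green plastic prep board, 265 (x) x 325 (y) x 20 mm, fixed on a shallow steel pan of the same outline. Top face 60 mm, underside 40 mm, pan floor 1.5 mm above the counter; pan's inner walls at x = +-120, y = +-150 mm. Origin: on the counter under the board's middle; x across the short side (away from the robot), y along the long side (to the robot's left), z up.
- hole_mid (a point): Middle of the rectangular scrap hole through the board, at the height of its top face (board axes: +25, +66.75, 60 mm); the hole measures 65 (x) x 146.5 mm (y) and opens into the pan below. Closed at first by the cover.
- ledge_end (a point): Steel ledge under the board that carries the cover, top 40 mm above the counter, 3 mm thick: it sticks 5 to 6 mm into the hole along its -y end and both long sides, but stops at this point (board axes: +25, +68, 40 mm; on the hole's middle line, 3 mm past the cover's middle). Beyond it, the hole's +y half has no ledge. The cover turns about the ledge's end.
- cover_mid (a point): Middle, half-way up, of the loose cover in the hole: a green slab 62 (x) x 140 (y) x 20 mm, about 0.17 kg, the board's own plastic, flush with its top. Gaps: 1.5 mm at the sides and -y end, 5 mm at the +y end. Its x: across; y: along, to the end with the shallow round thumb mark (28 mm wide, 50 mm from the middle); z: out of its top face.
- cover_thumb_end (a point): Middle of the cover's thumb-marked end face (+70 mm along its y). Pressed down, it sinks into the pan with little force: balance at about 17 degrees of tilt; pressed to 22 degrees (25 mm down) or more, the cover tips over by itself and stays leaning at 30 to 37 degrees, this end on the pan's floor, perhaps up to 10 mm under the board's edge.
- cover_far_end (a point): Middle of the cover's other end face (-70 mm along its y). Once tipped, this end stands clear above the board and the cover can be gripped across its 62 mm width. It comes free when drawn some 50 mm along its own slope towards this end and then lifted.
- tray: Empty shallow white plastic tray on the counter to the robot's right, fixed, 162 (x) x 265 (y) x 20 mm over its rim. Origin: on the counter under its middle; x across its short side, y along its long side, z up. Its flat floor, 1.5 mm above the counter, measures 137 x 240 mm inside.
- cob_mid (a point): Middle, half-way up, of the bare corn cob lying loose on the board between the hole and the board's near edge: 80 mm long along its own y, 36 mm thick with eight slight flats, 0.07 kg. It can be pushed over the board and fits through the hole lying along it.
- knife_mid (a point): Small kitchen knife lying flat on the board's right-hand part, 225 mm long along its own x (blade +x, black handle -x), 22 to 26 mm wide, 15 mm high; this point lies where blade and handle meet, 8 mm up. Loose; to be left alone.
- jar: Open glass jar of gherkins standing on the counter to the left of the board, 92 mm wide, 141 mm high, loose; origin at the middle of its underside. To be left alone.

How it is judged:
By the outcome, as a careful person would: the job done as asked, in the order asked, and still so for the second after the job is handed in, with the robot touching nothing.
It also fails if it takes over 56 s, if anything falls off the work surface, if the arm or the gripper's body presses on something with over 40 N, if the wrist force passes 120 N, or if a joint passes its speed limit or range.

## Robot

A 6-joint arm with a two-finger parallel gripper is mounted at the origin on the work surface. World frame = base frame: x ahead of the robot, y to its left, z up, the work surface at z = 0. Lengths are in m, angles in degrees, forces in N, time in s.
With the tool pointing down it reaches from about 0.35 to 0.725 m from the base axis. Payload 4.3 kg.
Tool frame: the origin (TCP) lies at the centre of the arm's flange, where the gripper is bolted on; the fingertips stand 173 mm ahead of it and the grasp point (between the pads) lies 155 mm ahead of it (arm.tip_reach is the distance from the TCP to the fingertips, in m); z points along the fingers, y is the line along which they close (so a half turn about z gives the same grasp; the last joint's range is limited). The gripper opens to 85 mm and grips with 20 to 120 N. Pads are 22 mm wide; open, the fingers measure 114 mm over their backs; the gripper's body (76 mm by 85 mm) begins 54 mm behind the grasp point. The pads swing forward as they close: fully open they stand 13 mm farther back than shut.
Start: joints at [-77.481, 21.618, 4.641, 73.018, 0, 83.68], TCP at [0.186, -0.544, 0.405] pointing down, gripper open.
Joint ranges: [-156.06, 156.06], [-48.1, 94.91], [-58.44, 69.94], [-101.28, 121.22], [-78.64, 73.56], [-180, 180]. Speed limits (degrees/s): [147.25, 147.25, 180, 180, 180, 180].

## Interface

Orientations are given as a 3x3 rotation matrix whose columns are the frame's x, y, z axes.
In Python, from plant import arm gives the robot as it stands.
- The arm moves only by the shell command python3 -m pendant 'ROWS'. ROWS is JSON, a list of rows, each an object with "xyz": the shift along the world's x, y, z each as a share of 0.05 m, from -1 to 1, a list of three; "rotation": the turn, a rotation vector about the world's x, y, z each as a share of 0.12 rad, from -1 to 1, a list of three; "grip": the gripper command: -1 is shut, 1 is fully open, values between are in proportion. In form: [{"xyz": [tx, ty, tz], "rotation": [rx, ry, rz], "grip": grip}, ...]. A call has 1 to 20 rows; each row shifts and turns the commanded pose from where the row before left it; what a row does not reach is not made up. A row lasts 1/10 s, in which the tool goes at most 50 mm and 8.59 degrees, less where a joint would pass 70% of its speed; a pose out of reach is approached as far as the arm can. A call with a number of a shift or a turn outside -1 to 1 is refused whole. A call with a gripper value outside its range is refused whole. The fingers move at their own pace and stop on an object; the grip force is fixed at half the most. Time passes only in rows, so rows that do not move let the fingers close. It gives the time, the measured TCP pose, the force, the opening and the grip force at its end, in the units of the state.
- arm.state(): the state, without advancing time (a new reading comes with each control period).
- arm.snapshot(name): name is "scene" or "side" or "wrist"; returns a dict with "frame" (400x640x3 uint8, blue, green, red), "range_z" (400x640 float32, m along the optical axis (not along the pixel's ray), 0 where there is no reading), "fov_y" (degrees; the focal length in pixels is half the picture's height over the tangent of half this angle, whatever the lens; pixels are square), "cx", "cy" (the principal point, pixels), "k1" (the pictures are not rectified: a ray, as slopes to the right and down, at radius r is drawn at 1 + k1 r^2 times it, then the intrinsics apply), "extrinsics" (4x4, takes a point from world to camera coordinates). Camera axes: x right, y down, z forward; pixel columns grow to the right and rows downward; lengths in m; the calibration is good to about 2 mm. A picture is of the moment at which its call begins.
- arm.hand_in(): hands the job in; it is judged then, once.
Trained networks look in the newest picture that a camera, given by its name, has taken for a name from the list of things; names that differ only in an ending like _2 or _b are one class to them, and where a whole thing is asked for, a point or a joint stands for the part that bears it (a point fixed in the world has none). Each returns a list of dicts, best first, with "confidence" (0 to 1); they miss things now and then, are a little off and sometimes report something else, mostly with a low value. They report only what shows in the picture. A call takes as long as a camera call.
- arm.look_for(camera, thing): "position" ([column, row] in pixels, amid what is visible of it).
- arm.spot_point(camera, thing): "position" ([column, row] in pixels: a listed point, or the origin of a listed thing).
The state is a dict: "time_s": time; "joint_positions": joint angles; "dq": joint speeds; "tau": joint torques, N m; "tcp_pos": TCP position; "orientation": TCP orientation; "wrist_force": force on the tool from outside, world axes, zero at the start; "moment": the same for the moment, N m; "opening": opening from 0.0 (shut) to 1.0 (fully open); "gripper_force": force on a finger pad.
Only numpy, scipy, OpenCV 4.12 (cv2) and the standard library are available. Lean on these libraries where they do the work, as an engineer would, in place of code of your own. Each camera call takes 0.05 s, during which the arm holds its last target. There are 200 camera calls.

## Working session

There is one attempt and no reset: what is moved stays moved. The work goes in short steps, Python scripts to look and compute and a shell command to move; the robot and the scene stay as the last step left them, time stands still between calls to the robot, and variables do not carry over. Pictures are saved under pics/ and viewed, at most 11 in all, crops included, and the job is handed in when it is done.

```bash
mkdir -p pics
cat > h.py <<'E'
import numpy as np, cv2
from plant import arm
def cam(n):
    s=arm.snapshot(n); f=200/np.tan(np.radians(s['fov_y'])/2)
    s['K']=np.array([[f,0,s['cx']],[0,f,s['cy']],[0,0,1.]]); return s
def slope(s,p):
    # drawn = ray*(1+k1 r^2), r of the undistorted ray
    return cv2.undistortPoints(np.array([[p]],float),s['K'],np.array([s['k1'],0,0,0,0.]))[0,0]
def at_z(s,p,z):
    E=np.array(s['extrinsics']);R,t=E[:3,:3],E[:3,3]
    d=R.T@np.r_[slope(s,p),1];o=-R.T@t
    return o+d*(z-o[2])/d[2]
def depth(s,p):
    E=np.array(s['extrinsics']);c,r=[int(round(v)) for v in p]
    w=s['range_z'][max(r-1,0):r+2,max(c-1,0):c+2]; w=w[w>0]
    if len(w)==0: return None
    return E[:3,:3].T@(np.r_[slope(s,p),1]*np.median(w)-E[:3,3])
def cloud(s):
    E=np.array(s['extrinsics']);v,u=np.nonzero(s['range_z']>0)
    q=cv2.undistortPoints(np.stack([u,v],1).astype(float)[:,None],s['K'],np.array([s['k1'],0,0,0,0.]))[:,0]
    z=s['range_z'][v,u]; P=np.c_[q*z[:,None],z]
    return (P-E[:3,3])@E[:3,:3], u, v
E
cat > a.py <<'E'
from h import *
np.set_printoptions(precision=4,suppress=True)
Z=dict(board=0,hole_mid=.06,ledge_end=.04,cover_mid=.05,cover_thumb_end=.05,cover_far_end=.05,tray=0,cob_mid=.078,knife_mid=.068,jar=0)
for c in ['scene','side']:
    s=cam(c); cv2.imwrite(f'pics/{c}0.png',s['frame'])
    E=np.array(s['extrinsics']); print(c,'campos',-E[:3,:3].T@E[:3,3],s['k1'])
    for t,z in Z.items():
        for d in arm.spot_point(c,t)[:1]:
            print(t,np.round(d['position'],1),round(d['confidence'],2),at_z(s,d['position'],z),depth(s,d['position']))
print(arm.state()['tcp_pos'],arm.state()['orientation'],arm.state()['time_s'])
E
python3 a.py
```

```text
scene campos [ 0.9294 -0.491   0.9296] -0.11574489135197395
board [344.2 206.9] 0.78 [0.5656 0.0934 0.    ] [0.5887 0.0563 0.0591]
hole_mid [369.2 179.2] 0.62 [0.5905 0.1682 0.06  ] [0.5903 0.1685 0.0596]
ledge_end [366.7 186.8] 0.63 [0.5915 0.1574 0.04  ] [0.5994 0.1423 0.0608]
cover_mid [363.9 182.5] 0.56 [0.5815 0.158  0.05  ] [0.5854 0.1507 0.0598]
cover_thumb_end [378.  166.8] 0.84 [0.5821 0.2269 0.05  ] [0.5857 0.2195 0.0591]
cover_far_end [351.4 197.8] 0.84 [0.5835 0.0966 0.05  ] [0.5873 0.0902 0.0595]
tray [333.1 165.2] 0.68 [0.4555 0.1965 0.    ] [0.5023 0.1287 0.0917]
cob_mid [334.7 165.6] 0.87 [0.4995 0.1402 0.078 ] [0.507  0.1291 0.093 ]
knife_mid [315.1 219.9] 0.85 [ 0.558  -0.0227  0.068 ] [ 0.5559 -0.0201  0.0631]
jar [407.5 142. ] 0.86 [ 0.5811  0.4057 -0.    ] [0.5937 0.3732 0.0338]
side campos [-0.0396  0.6375  1.1012] -0.006337294915373334
hole_mid [273.8 229.7] 0.8 [0.5811 0.1655 0.06  ] [0.5807 0.1658 0.0607]
ledge_end [278.1 234.5] 0.95 [0.5706 0.1595 0.04  ] [0.5599 0.1679 0.0586]
cover_mid [274.4 229.4] 0.96 [0.5866 0.159  0.05  ] [0.5807 0.1635 0.0599]
cover_thumb_end [259.9 244.8] 0.59 [0.5755 0.2262 0.05  ] [0.5696 0.2302 0.0602]
cover_far_end [290.9 217.5] 0.66 [0.584 0.093 0.05 ] [0.5776 0.0985 0.0607]
tray [411.6 182.2] 0.9 [ 0.428  -0.3313  0.    ] [ 0.4272 -0.3295  0.002 ]
cob_mid [297.1 235.2] 0.52 [0.5077 0.14   0.078 ] [0.4997 0.1472 0.0929]
knife_mid [322.8 200.8] 0.66 [ 0.5501 -0.0129  0.068 ] [ 0.5466 -0.0089  0.0742]
jar [215.  298.4] 0.92 [0.5579 0.4134 0.    ] [0.5249 0.4258 0.0609]
[ 0.1857 -0.5442  0.4047] [[ 0.9464  0.3229  0.    ]
 [ 0.3229 -0.9464 -0.0001]
 [-0.      0.0001 -1.    ]] 1.1
```

View images.

View pics/scene0.png

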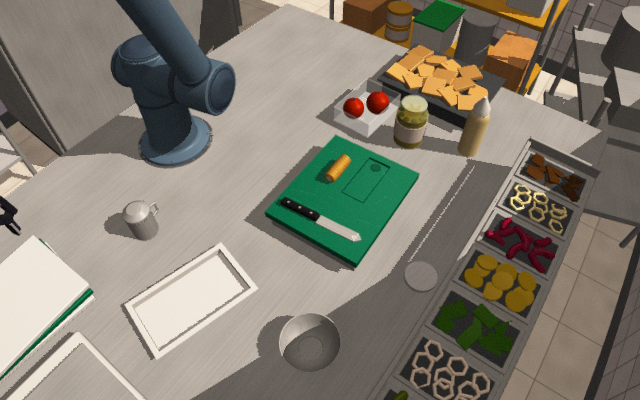

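View pics/side0.png

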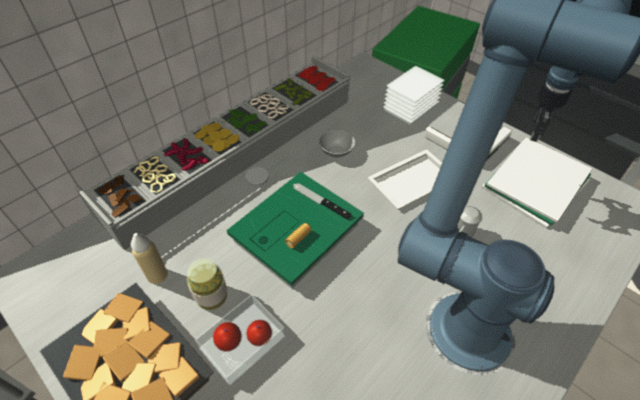

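The scene view shows the board with the cover outline around (367,178), the cob at (338,167), the knife at (318,217) and the empty tray at (190,297). The side view shows the thumb mark at (263,240). Next I fit the outlines from the depth clouds.

```bash
cat > b.py <<'E'
from h import *
np.set_printoptions(precision=4,suppress=True)
def rect(P): 
    r=cv2.minAreaRect((P[:,:2]*1000).astype(np.float32)); return np.round(r[0],1),np.round(r[1],1),round(r[2],2)
for c in ['scene','side']:
    s=cam(c); P,u,v=cloud(s); col=s['frame'][v,u].astype(int)
    hsv=cv2.cvtColor(s['frame'],cv2.COLOR_BGR2HSV)[v,u].astype(int)
    near=(abs(P[:,0]-.57)<.25)&(abs(P[:,1]-.1)<.25)
    g=near&(hsv[:,0]>55)&(hsv[:,0]<95)&(hsv[:,1]>120)&(abs(P[:,2]-.06)<.006)
    print(c,'board',rect(P[g]),g.sum(),P[g][:,2].mean())
    k=near&(hsv[:,0]<28)&(hsv[:,1]>120)&(P[:,2]>.07)&(P[:,2]<.1)&(P[:,1]<.22)
    print('cob',rect(P[k]),P[k].mean(0),P[k][:,2].max(),k.sum())
    t=(abs(P[:,0]-.43)<.16)&(abs(P[:,1]+.33)<.2)&(P[:,2]>.012)&(P[:,2]<.026)
    print('tray',rect(P[t]),t.sum(), np.median(P[t][:,2]))
    kn=near&(P[:,2]>.066)&~k&(P[:,1]<.09)&(P[:,2]<.09)
    print('knife',rect(P[kn]),kn.sum(),P[kn].min(0),P[kn].max(0))
E
python3 b.py
python3 - <<'E'
import cv2
im=cv2.imread('pics/side0.png')[160:290,210:470]
cv2.imwrite('pics/crop.png',cv2.resize(im,(780,390),interpolation=cv2.INTER_CUBIC))
E
```

```text
scene board (array([560.8,  96.4]), array([266. , 326.7]), 2.7) 9168 0.058972973748197356
cob (array([520.9,  75.2]), array([ 35.4, 208. ]), 9.77) [0.5142 0.1312 0.0878] 0.09651589953572537 343
tray (array([ 436.6, -336. ]), array([266.4, 166.5]), 76.48) 1951 0.018561174303541036
knife (array([561.4, -13.1]), array([215. ,  24.2]), 5.07) 338 [ 0.4542 -0.0341  0.066 ] [0.668  0.0025 0.0786]
side board (array([556.2,  97.4]), array([266.9, 324.9]), 2.67) 6574 0.059891762977441775
cob (array([505. , 138.4]), array([30. , 79.8]), 4.54) [0.5015 0.1406 0.0891] 0.09829337032412153 284
tray (array([ 433.1, -335.2]), array([269.2, 166.1]), 76.19) 603 0.0199797780028397
knife (array([546. ,  -1.6]), array([111.6, 212.9]), 72.27) 242 [ 0.4346 -0.0582  0.066 ] [0.66   0.0708 0.0815]
```

View pics/crop.png

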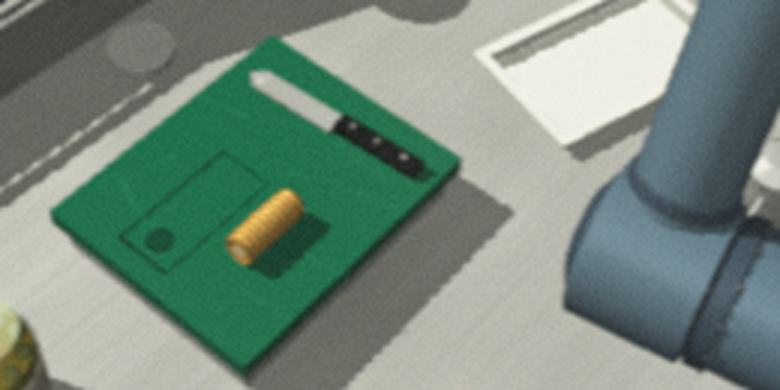

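The board centre is about (0.5585, 0.097) with yaw +2.7°, so the thumb mark should be near (0.578, 0.213). The tray is at about (0.435, -0.3355) with yaw -13.6°. I'll move above the thumb mark with the fingers shut and check with the wrist camera.

```bash
python3 -m pendant '[{"xyz":[0.39,0.76,0],"rotation":[0,0,0.54],"grip":-1},{"xyz":[0.39,0.76,0],"rotation":[0,0,0.54],"grip":-1},{"xyz":[0.39,0.76,0],"rotation":[0,0,0.54],"grip":-1},{"xyz":[0.39,0.76,0],"rotation":[0,0,0.54],"grip":-1},{"xyz":[0.39,0.76,0],"rotation":[0,0,0.54],"grip":-1},{"xyz":[0.39,0.76,0],"rotation":[0,0,0.54],"grip":-1},{"xyz":[0.39,0.76,0],"rotation":[0,0,0.54],"grip":-1},{"xyz":[0.39,0.76,0],"rotation":[0,0,0.54],"grip":-1},{"xyz":[0.39,0.76,0],"rotation":[0,0,0.54],"grip":-1},{"xyz":[0.39,0.76,0],"rotation":[0,0,0.54],"grip":-1},{"xyz":[0.39,0.76,0],"rotation":[0,0,0.54],"grip":-1},{"xyz":[0.39,0.76,0],"rotation":[0,0,0.54],"grip":-1},{"xyz":[0.39,0.76,0],"rotation":[0,0,0.54],"grip":-1},{"xyz":[0.39,0.76,0],"rotation":[0,0,0.54],"grip":-1},{"xyz":[0.39,0.76,0],"rotation":[0,0,0.54],"grip":-1},{"xyz":[0.39,0.76,0],"rotation":[0,0,0.54],"grip":-1},{"xyz":[0.39,0.76,0],"rotation":[0,0,0.54],"grip":-1},{"xyz":[0.39,0.76,0],"rotation":[0,0,0.54],"grip":-1},{"xyz":[0.39,0.76,0],"rotation":[0,0,0.54],"grip":-1},{"xyz":[0,0,0],"rotation":[0,0,0.5],"grip":-1}]'
cat > w.py <<'E'
from h import *
import sys
np.set_printoptions(precision=4,suppress=True)
s=cam('wrist'); cv2.imwrite(f'pics/{sys.argv[1]}.png',s['frame'])
E=np.array(s['extrinsics']); print('campos',-E[:3,:3].T@E[:3,3])
Z=dict(hole_mid=.06,cover_mid=.05,cover_thumb_end=.05,cover_far_end=.05,cob_mid=.078)
for t,z in Z.items():
    for d in arm.spot_point('wrist',t)[:1]:
        print(t,np.round(d['position'],1),round(d['confidence'],2),at_z(s,d['position'],z),depth(s,d['position']))
st=arm.state();print(st['tcp_pos'],st['orientation'],st['joint_positions'],st['time_s'],arm.tip_reach)
E
python3 w.py wr1
```

```text
time_s: 3.2
tcp_pos: [0.5577, 0.1819, 0.4038]
orientation: [[-0.057, 0.998, 0.001], [0.998, 0.057, 0.002], [0.002, 0.001, -1.0]]
wrist_force: [-1.1, 0.1, 0.5]
opening: -0.003
gripper_force: 0.0
campos [0.5522 0.2606 0.3742]
cover_mid [341.1 190.8] 0.93 [0.5809 0.1688 0.05  ] [0.5799 0.1719 0.0607]
cover_thumb_end [340.5 134.2] 0.6 [0.5754 0.2314 0.05  ] [0.5747 0.2323 0.06  ]
cover_far_end [338.8 249.3] 0.93 [0.5837 0.0955 0.05  ] [0.5827 0.1013 0.0613]
cob_mid [272.6 221.8] 0.75 [0.508  0.1384 0.078 ] [0.5105 0.1451 0.0944]
[0.5559 0.177  0.4049] [[-0.0473  0.9989  0.0001]
 [ 0.9989  0.0473 -0.0001]
 [-0.0001  0.0001 -1.    ]] [11.4381 22.6242  6.1635 73.5362 -0.0062 98.7288] 3.5 0.1734
```

View pics/wr1.png

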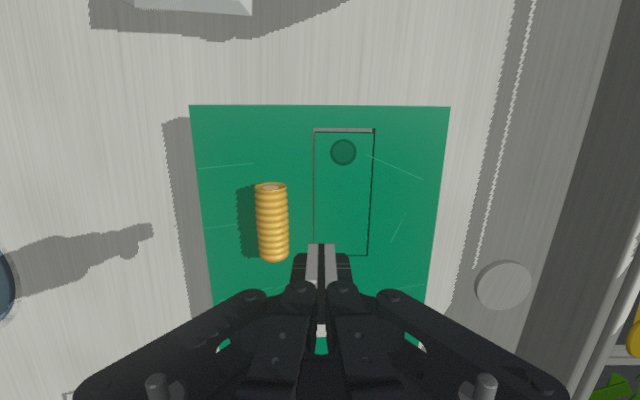

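```bash
cat > c.py <<'E'
from h import *
np.set_printoptions(precision=4,suppress=True)
s=cam('wrist')
for n,p in dict(thumb=(343,152),tl=(314,130),tr=(375,130),br=(368,255)).items(): print(n,at_z(s,p,.06))
for n,p in dict(bl=(190,105),b2=(450,107)).items(): print(n,at_z(s,p,.06))
P,u,v=cloud(s); hsv=cv2.cvtColor(s['frame'],cv2.COLOR_BGR2HSV)[v,u].astype(int)
k=(P[:,2]>.072)&(P[:,2]<.11)&(hsv[:,0]<28)&(hsv[:,1]>100)&(abs(P[:,0]-.5)<.1)&(P[:,1]>.05)&(P[:,1]<.22)
r=cv2.minAreaRect((P[k][:,:2]*1000).astype(np.float32));print('cob',r,P[k].mean(0),P[k].max(0))
E
python3 c.py
```

```text
thumb [0.577  0.2083 0.06  ]
tl [0.5456 0.2296 0.06  ]
tr [0.6085 0.2326 0.06  ]
br [0.6151 0.0884 0.06  ]
bl [0.4188 0.2491 0.06  ]
b2 [0.6827 0.2594 0.06  ]
cob ((507.9516296386719, 138.51626586914062), (32.57223129272461, 80.34752655029297), 2.966207265853882) [0.5093 0.1424 0.0915] [0.5249 0.1792 0.0973]
```

The wrist view shows the thumb mark at (343,152), which works out to (0.577, 0.209). The cob is at (0.508, 0.139) with yaw 3°. Now I press.

```bash
python3 -m pendant '[{"xyz":[0.09,0.14,-0.5],"rotation":[0,0,0],"grip":-1},{"xyz":[0.09,0.14,-0.5],"rotation":[0,0,0],"grip":-1},{"xyz":[0.09,0.14,-0.5],"rotation":[0,0,0],"grip":-1},{"xyz":[0.09,0.14,-0.5],"rotation":[0,0,0],"grip":-1},{"xyz":[0.09,0.14,-0.5],"rotation":[0,0,0],"grip":-1},{"xyz":[0,0,-0.2],"rotation":[0,0,0],"grip":-1},{"xyz":[0,0,-0.2],"rotation":[0,0,0],"grip":-1},{"xyz":[0,0,-0.2],"rotation":[0,0,0],"grip":-1},{"xyz":[0,0,-0.1],"rotation":[0,0,0],"grip":-1},{"xyz":[0,0,-0.1],"rotation":[0,0,0],"grip":-1},{"xyz":[0,0,-0.1],"rotation":[0,0,0],"grip":-1},{"xyz":[0,0,-0.1],"rotation":[0,0,0],"grip":-1},{"xyz":[0,0,-0.1],"rotation":[0,0,0],"grip":-1},{"xyz":[0,0,0],"rotation":[0,0,0],"grip":-1}]'
```

```text
time_s: 4.95
tcp_pos: [0.5783, 0.2127, 0.2239]
orientation: [[-0.049, 0.999, -0.001], [0.999, 0.049, -0.0], [-0.0, -0.001, -1.0]]
wrist_force: [-0.1, 0.4, -0.8]
opening: -0.002
gripper_force: 0.0
```

```bash
python3 -m pendant '[{"xyz":[0,0,-0.1],"rotation":[0,0,0],"grip":-1},{"xyz":[0,0,-0.1],"rotation":[0,0,0],"grip":-1},{"xyz":[0,0,-0.1],"rotation":[0,0,0],"grip":-1},{"xyz":[0,0,-0.1],"rotation":[0,0,0],"grip":-1},{"xyz":[0,0,0],"rotation":[0,0,0],"grip":-1},{"xyz":[0,0,0],"rotation":[0,0,0],"grip":-1}]'
cat > d.py <<'E'
from h import *
import sys
np.set_printoptions(precision=4,suppress=True)
for c in sys.argv[2:]:
    s=cam(c); cv2.imwrite(f'pics/{c}{sys.argv[1]}.png',s['frame'])
    for t in ['cover_far_end','cover_thumb_end','cover_mid','cob_mid']:
        for d in arm.spot_point(c,t)[:1]: print(c,t,np.round(d['position'],1),round(d['confidence'],2),depth(s,d['position']))
    P,u,v=cloud(s); hsv=cv2.cvtColor(s['frame'],cv2.COLOR_BGR2HSV)[v,u].astype(int)
    k=(hsv[:,0]>55)&(hsv[:,0]<95)&(hsv[:,1]>110)&(P[:,2]>.067)&(P[:,2]<.13)&(abs(P[:,0]-.58)<.06)&(P[:,1]>.03)&(P[:,1]<.25)
    Q=P[k]; print(c,'raised green',len(Q))
    if len(Q)>20:
        top=Q
        for _ in range(8):
            m=top.mean(0);n=np.linalg.svd(top-m)[2][2];n*=np.sign(n[2]);top=Q[abs((Q-m)@n)<.003] if _<7 else top
        print('n',n,'tilt',np.degrees(np.arccos(n[2])),'mean',m,'min',Q.min(0),'max',Q.max(0),'inl',len(top))
E
python3 d.py 1 scene side
```

```text
time_s: 5.55
tcp_pos: [0.5795, 0.2138, 0.2096]
orientation: [[-0.05, 0.999, 0.005], [0.999, 0.05, 0.003], [0.003, 0.005, -1.0]]
wrist_force: [-8.1, 0.1, 27.8]
opening: -0.001
gripper_force: 11.7
scene cover_far_end [355.3 182.4] 0.84 [0.5803 0.1151 0.0912]
scene cover_thumb_end [374.1 176.8] 0.96 [0.5906 0.1944 0.045 ]
scene cover_mid [367.5 181. ] 0.78 [0.5953 0.1507 0.0729]
scene cob_mid [334.2 165.7] 0.68 [0.5061 0.1282 0.0927]
scene raised green 384
n [ 0.1052 -0.0248  0.9941] tilt 6.202720489348858 mean [0.5844 0.1262 0.0863] min [0.5213 0.1059 0.0672] max [0.6336 0.2259 0.1252] inl 104
side cover_far_end [282.6 213.1] 0.75 [0.5872 0.1217 0.0944]
side cover_thumb_end [262.8 251.3] 0.8 [0.5466 0.2393 0.0604]
side cover_mid [272.6 231.7] 0.82 [0.5327 0.2071 0.1366]
side cob_mid [299.  233.8] 0.62 [0.5001 0.1394 0.0916]
side raised green 355
n [-0.0176  0.5224  0.8525] tilt 31.516396567397123 mean [0.5773 0.1386 0.0819] min [0.5211 0.0481 0.0671] max [0.6323 0.2255 0.1293] inl 248
```

The cover has tipped to about 31.5° and has bottomed out. I'll withdraw straight up and look.

```bash
python3 -m pendant '[{"xyz":[0,0,0.2],"rotation":[0,0,0],"grip":-1},{"xyz":[0,0,0.5],"rotation":[0,0,0],"grip":-1},{"xyz":[0,0,0.6],"rotation":[0,0,0],"grip":-1},{"xyz":[0,0,0.6],"rotation":[0,0,0],"grip":-1},{"xyz":[0,0,0.6],"rotation":[0,0,0],"grip":0.65},{"xyz":[0,0,0.6],"rotation":[0,0,0],"grip":0.65},{"xyz":[0,0,0],"rotation":[0,0,0],"grip":0.65},{"xyz":[0,0,0],"rotation":[0,0,0],"grip":0.65}]'
python3 d.py 2 scene side wrist
```

```text
time_s: 6.85
tcp_pos: [0.579, 0.2128, 0.3601]
orientation: [[-0.049, 0.999, 0.002], [0.999, 0.049, 0.0], [0.0, 0.002, -1.0]]
wrist_force: [0.0, -0.2, 0.5]
opening: 0.679
gripper_force: 0.0
scene cover_far_end [355.7 186.1] 0.65 [0.585  0.1106 0.0844]
scene cover_thumb_end [377.  177.2] 0.8 [0.5943 0.2047 0.0362]
scene cover_mid [367.2 179. ] 0.95 [0.5897 0.1584 0.0697]
scene cob_mid [334.8 166. ] 0.85 [0.5083 0.1277 0.0936]
scene raised green 341
n [0.0249 0.4284 0.9032] tilt 25.414350428878823 mean [0.5847 0.1341 0.0816] min [0.5529 0.1051 0.0674] max [0.6151 0.162  0.0983] inl 147
side cover_far_end [284.3 214.1] 0.81 [0.5805 0.1211 0.0949]
side cover_thumb_end [261.5 251. ] 0.76 [0.5506 0.2409 0.0595]
side cover_mid [270.9 233.4] 0.7 [0.581  0.1778 0.0535]
side cob_mid [299.3 234.8] 0.81 [0.4974 0.1408 0.0907]
side raised green 347
n [-0.0099  0.5538  0.8326] tilt 33.63354349359633 mean [0.578  0.1397 0.0816] min [0.5486 0.0357 0.067 ] max [0.6287 0.2441 0.0981] inl 255
wrist cover_far_end [322.7 301.1] 0.61 [0.5854 0.0915 0.0607]
wrist cover_thumb_end [321.7 161.9] 0.8 [0.5769 0.2412 0.0614]
wrist cover_mid [322.7 227. ] 0.66 [0.5811 0.1764 0.059 ]
wrist cob_mid [245.8 266.6] 0.71 [0.5421 0.2172 0.2064]
wrist raised green 3811
n [-0.0265  0.5635  0.8257] tilt 34.3426198407897 mean [0.5815 0.1412 0.0827] min [0.5233 0.1049 0.067 ] max [0.6127 0.1674 0.0987] inl 3809
```

Run:
```python
import cv2
a=cv2.imread('pics/scene2.png')[110:280,240:460];b=cv2.imread('pics/wrist2.png')
cv2.imwrite('pics/m2.png',cv2.vconcat([cv2.resize(a,(388,300)),cv2.resize(b,(388,242))]))
```

```text
(no output)
```

View pics/m2.png

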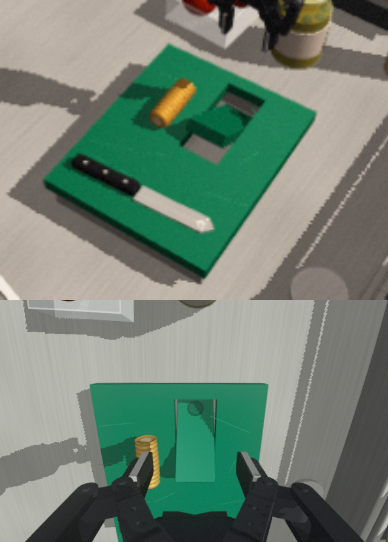

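The cover stands tipped at 34.3° (wrist plane fit). Its far top edge is at about (0.582, 0.118, 0.099), clear of the board, and the knife and cob have not moved. I'll tilt the tool normal to its face and take up a standoff.

```bash
python3 -m pendant '[{"xyz":[-0.01,0.136,-0.176],"rotation":[-0.62,-0.03,0],"grip":0.7},{"xyz":[-0.01,0.136,-0.176],"rotation":[-0.62,-0.03,0],"grip":0.7},{"xyz":[-0.01,0.136,-0.176],"rotation":[-0.62,-0.03,0],"grip":0.7},{"xyz":[-0.01,0.136,-0.176],"rotation":[-0.62,-0.03,0],"grip":0.7},{"xyz":[-0.01,0.136,-0.176],"rotation":[-0.62,-0.03,0],"grip":0.7},{"xyz":[-0.01,0.136,-0.176],"rotation":[-0.62,-0.03,0],"grip":0.7},{"xyz":[-0.01,0.136,-0.176],"rotation":[-0.62,-0.03,0],"grip":0.7},{"xyz":[-0.01,0.136,-0.176],"rotation":[-0.62,-0.03,0],"grip":0.7},{"xyz":[0,0,0],"rotation":[0,0,0],"grip":0.7},{"xyz":[0,0,0],"rotation":[0,0,0],"grip":0.7}]'
python3 d.py 3 wrist
```

```text
time_s: 8.6
tcp_pos: [0.5748, 0.2674, 0.2891]
orientation: [[-0.041, 0.999, 0.027], [0.827, 0.05, -0.56], [-0.56, -0.001, -0.828]]
wrist_force: [-0.3, 0.0, 0.6]
opening: 0.855
gripper_force: 0.0
wrist cover_far_end [321.5 228.2] 0.62 [0.5813 0.1217 0.0962]
wrist cover_mid [325.8 139.5] 0.7 [0.5816 0.1772 0.0582]
wrist cob_mid [224.4 196.7] 0.94 [0.5135 0.1543 0.0939]
wrist raised green 5785
n [-0.0266  0.5613  0.8272] tilt 34.1877650257394 mean [0.5813 0.1427 0.0818] min [0.5214 0.1174 0.067 ] max [0.6132 0.171  0.0985] inl 5782
```

View pics/wrist3.png

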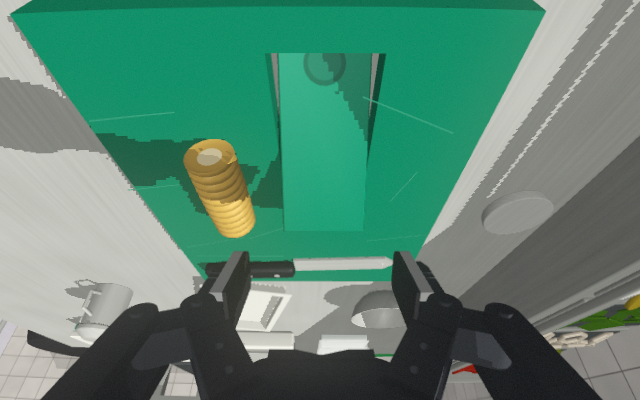

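The wrist view shows the cover at columns 285–366, centred between the fingers (245–397), with the cob clear to the left. I'll close in.

```bash
python3 -m pendant '[{"xyz":[0.005,-0.126,-0.185],"rotation":[0,0,0],"grip":0.7},{"xyz":[0.005,-0.126,-0.185],"rotation":[0,0,0],"grip":0.7},{"xyz":[0.005,-0.126,-0.185],"rotation":[0,0,0],"grip":0.7},{"xyz":[0.005,-0.126,-0.185],"rotation":[0,0,0],"grip":0.7},{"xyz":[0.005,-0.126,-0.185],"rotation":[0,0,0],"grip":0.7},{"xyz":[0.005,-0.126,-0.185],"rotation":[0,0,0],"grip":0.7},{"xyz":[0.005,-0.126,-0.185],"rotation":[0,0,0],"grip":0.7},{"xyz":[0.005,-0.126,-0.185],"rotation":[0,0,0],"grip":0.7},{"xyz":[0,0,0],"rotation":[0,0,0],"grip":0.7},{"xyz":[0,0,0],"rotation":[0,0,0],"grip":0.7}]'
```

```text
time_s: 9.85
tcp_pos: [0.5767, 0.2165, 0.2156]
orientation: [[-0.04, 0.999, 0.027], [0.827, 0.049, -0.561], [-0.561, -0.0, -0.828]]
wrist_force: [0.1, 0.0, 0.1]
opening: 0.856
gripper_force: 0.0
```

```bash
python3 -m pendant '[{"xyz":[0,0,0],"rotation":[0,0,0],"grip":0.3},{"xyz":[0,0,0],"rotation":[0,0,0],"grip":-0.2},{"xyz":[0,0,0],"rotation":[0,0,0],"grip":-1},{"xyz":[0,0,0],"rotation":[0,0,0],"grip":-1},{"xyz":[0,0,0],"rotation":[0,0,0],"grip":-1},{"xyz":[0,0,0],"rotation":[0,0,0],"grip":-1}]'; python3 d.py 4 wrist side
```

```text
time_s: 10.45
tcp_pos: [0.577, 0.2171, 0.2158]
orientation: [[-0.04, 0.999, 0.028], [0.827, 0.049, -0.56], [-0.561, 0.001, -0.828]]
wrist_force: [-0.4, 3.3, 3.5]
opening: 0.707
gripper_force: 68.2
wrist cover_far_end [321.3 286.8] 0.89 [0.5807 0.1259 0.0915]
wrist cover_mid [323.  153.6] 0.58 [0.5788 0.1801 0.0564]
wrist cob_mid [167.6 246.6] 0.82 [0.5178 0.1579 0.0891]
wrist raised green 13203
n [-0.0265  0.5424  0.8397] tilt 32.892532880106145 mean [0.5802 0.1427 0.0803] min [0.5206 0.1031 0.067 ] max [0.6261 0.1661 0.1118] inl 13138
side cover_far_end [288.  217.3] 0.96 [0.5633 0.1223 0.096 ]
side cover_thumb_end [258.6 254.7] 0.81 [0.5467 0.2552 0.06  ]
side cover_mid [271.9 232.3] 0.97 [0.5806 0.1739 0.0556]
side cob_mid [298.8 233.5] 0.56 [0.5005 0.1396 0.0929]
side raised green 101
n [0.0068 0.5231 0.8522] tilt 31.545618948158562 mean [0.5735 0.1478 0.0754] min [0.5397 0.1084 0.067 ] max [0.6062 0.1752 0.1299] inl 64
```

View pics/wrist4.png

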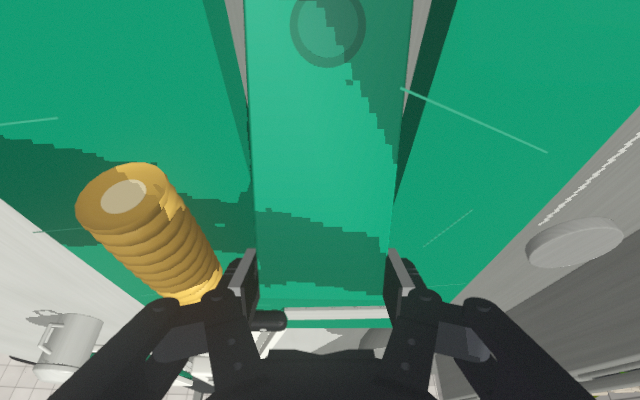

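Gripped: opening is 60 mm and pad force 68 N. I'll draw it about 52 mm along its slope, then lift.

```bash
python3 -m pendant '[{"xyz":[0.006,-0.12,0.087],"rotation":[0,0,0],"grip":-1},{"xyz":[0.006,-0.12,0.087],"rotation":[0,0,0],"grip":-1},{"xyz":[0.006,-0.12,0.087],"rotation":[0,0,0],"grip":-1},{"xyz":[0.006,-0.12,0.087],"rotation":[0,0,0],"grip":-1},{"xyz":[0.006,-0.12,0.087],"rotation":[0,0,0],"grip":-1},{"xyz":[0.006,-0.12,0.087],"rotation":[0,0,0],"grip":-1},{"xyz":[0.006,-0.12,0.087],"rotation":[0,0,0],"grip":-1},{"xyz":[0,0,0],"rotation":[0,0,0],"grip":-1}]'
```

```text
time_s: 11.75
tcp_pos: [0.5785, 0.1734, 0.2462]
orientation: [[-0.04, 0.999, 0.026], [0.826, 0.048, -0.562], [-0.563, -0.001, -0.827]]
wrist_force: [0.9, 0.1, -0.7]
opening: 0.708
gripper_force: 67.7
```

```bash
python3 -m pendant '[{"xyz":[0,0,0.15],"rotation":[0,0,0],"grip":-1},{"xyz":[0,0,0.2],"rotation":[0,0,0],"grip":-1},{"xyz":[0,0,0.2],"rotation":[0,0,0],"grip":-1},{"xyz":[0,0,0.2],"rotation":[0,0,0],"grip":-1},{"xyz":[0,0,0.3],"rotation":[0,0,0],"grip":-1},{"xyz":[0,0,0.4],"rotation":[0,0,0],"grip":-1},{"xyz":[0,0,0.5],"rotation":[0,0,0],"grip":-1},{"xyz":[0,0,0.5],"rotation":[0,0,0],"grip":-1},{"xyz":[0,0,0],"rotation":[0,0,0],"grip":-1}]'; python3 d.py 5 wrist side
python3 - <<'E'
import cv2
a=cv2.imread('pics/side5.png');b=cv2.imread('pics/wrist5.png')
cv2.imwrite('pics/m5.png',cv2.resize(cv2.vconcat([a,b]),(480,600)))
E
```

```text
time_s: 12.65
tcp_pos: [0.5796, 0.1751, 0.3729]
orientation: [[-0.037, 0.999, 0.033], [0.827, 0.05, -0.56], [-0.561, 0.007, -0.828]]
wrist_force: [0.8, 0.5, -2.3]
opening: 0.707
gripper_force: 67.6
wrist cover_far_end [319.9 288.3] 0.72 [0.5834 0.0828 0.2489]
wrist cover_mid [325.1 154.2] 0.69 [0.5833 0.1372 0.2128]
wrist cob_mid [213.   18.2] 0.56 [0.5124 0.1428 0.0945]
wrist raised green 2
side cover_far_end [293.3 171. ] 0.7 [0.5475 0.1072 0.2904]
side cover_thumb_end [265.1 213. ] 0.56 [0.6466 0.1416 0.0608]
side cover_mid [280.9 188.9] 0.98 [0.5798 0.1267 0.2113]
side cob_mid [295.9 231.5] 0.76 [0.5098 0.1421 0.0961]
side raised green 0
```

View pics/m5.png

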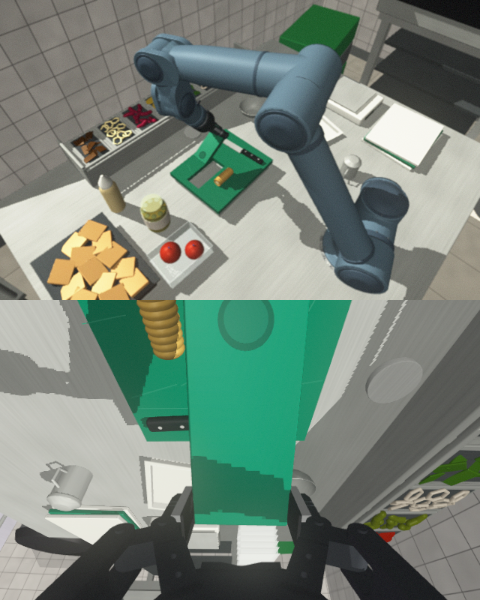

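The cover is out and held. Now I level it, carry it to the tray and yaw it to match.

```bash
python3 -m pendant '[{"xyz":[-0.05,-0.2,0],"rotation":[0.3,0.014,0],"grip":-1},{"xyz":[-0.12,-0.4,0],"rotation":[0.5,0.024,0],"grip":-1},{"xyz":[-0.2,-0.7,0],"rotation":[0.6,0.028,0],"grip":-1},{"xyz":[-0.2,-0.7,0],"rotation":[0.6,0.028,0],"grip":-1},{"xyz":[-0.2,-0.7,0],"rotation":[0.6,0.028,0],"grip":-1},{"xyz":[-0.2,-0.7,0],"rotation":[0.6,0.028,0],"grip":-1},{"xyz":[-0.2,-0.7,0],"rotation":[0.6,0.028,0],"grip":-1},{"xyz":[-0.2,-0.7,0],"rotation":[0.6,0.028,0],"grip":-1},{"xyz":[-0.2,-0.7,0],"rotation":[0.57,0.028,0],"grip":-1},{"xyz":[-0.2,-0.7,0],"rotation":[0,0,-0.3],"grip":-1},{"xyz":[-0.2,-0.7,0],"rotation":[0,0,-0.3],"grip":-1},{"xyz":[-0.2,-0.7,0],"rotation":[0,0,-0.3],"grip":-1},{"xyz":[-0.2,-0.7,0],"rotation":[0,0,-0.3],"grip":-1},{"xyz":[-0.2,-0.7,0],"rotation":[0,0,-0.3],"grip":-1},{"xyz":[-0.2,-0.7,0],"rotation":[0,0,-0.3],"grip":-1},{"xyz":[-0.2,-0.7,0],"rotation":[0,0,-0.3],"grip":-1},{"xyz":[-0.12,-0.5,0],"rotation":[0,0,-0.27],"grip":-1},{"xyz":[-0.08,-0.3,0],"rotation":[0,0,0],"grip":-1},{"xyz":[0,-0.06,0],"rotation":[0,0,0],"grip":-1},{"xyz":[0,0,0],"rotation":[0,0,0],"grip":-1}]'
cat > e.py <<'E'
from h import *
np.set_printoptions(precision=4,suppress=True)
st=arm.state();print(st['tcp_pos'],st['orientation'])
for c in ['wrist','scene']:
    s=cam(c);cv2.imwrite(f'pics/e_{c}.png',s['frame']);P,u,v=cloud(s); hsv=cv2.cvtColor(s['frame'],cv2.COLOR_BGR2HSV)[v,u].astype(int)
    tz=st['tcp_pos'][2]-.173
    k=(hsv[:,0]>55)&(hsv[:,0]<95)&(hsv[:,1]>110)&(abs(P[:,2]-tz-.015)<.03)&(abs(P[:,0]-.43)<.12)&(abs(P[:,1]+.33)<.15)
    Q=P[k];m=np.median(Q,0);top=Q[abs(Q[:,2]-m[2])<.006]
    m=top.mean(0);n=np.linalg.svd(top-m,full_matrices=False)[2][2];n*=np.sign(n[2])
    r=cv2.minAreaRect((top[:,:2]*1000).astype(np.float32)); print(c,len(Q),'n',n,'m',m,r)
    t=(abs(P[:,0]-.43)<.16)&(abs(P[:,1]+.33)<.2)&(P[:,2]>.012)&(P[:,2]<.026)
    if t.sum()>30: print('tray',cv2.minAreaRect((P[t][:,:2]*1000).astype(np.float32)),t.sum())
E
python3 e.py
```

```text
time_s: 15.15
tcp_pos: [0.4203, -0.3879, 0.3681]
orientation: [[0.233, 0.973, 0.001], [0.973, -0.233, 0.002], [0.002, 0.0, -1.0]]
wrist_force: [0.0, 0.5, -1.6]
opening: 0.71
gripper_force: 67.5
[ 0.4203 -0.3879  0.3681] [[ 0.2329  0.9725  0.0007]
 [ 0.9725 -0.2329  0.0017]
 [ 0.0019  0.0003 -1.    ]]
wrist 43582 n [-0.0016 -0.0054  1.    ] m [ 0.4352 -0.3288  0.2143] ((432.5639343261719, -338.01141357421875), (130.07339477539062, 62.61662292480469), 75.2710952758789)
tray ((431.88983154296875, -341.4051513671875), (249.8466339111328, 161.8028106689453), 76.33209228515625) 1378
scene 1824 n [ 0.0147 -0.0056  0.9999] m [ 0.4426 -0.3229  0.2119] ((437.80181884765625, -333.1975402832031), (137.3247528076172, 64.47152709960938), 76.08345031738281)
tray ((436.0316467285156, -335.39678955078125), (266.0594482421875, 165.7717742919922), 76.18775177001953) 1953
```

View pics/e_wrist.png

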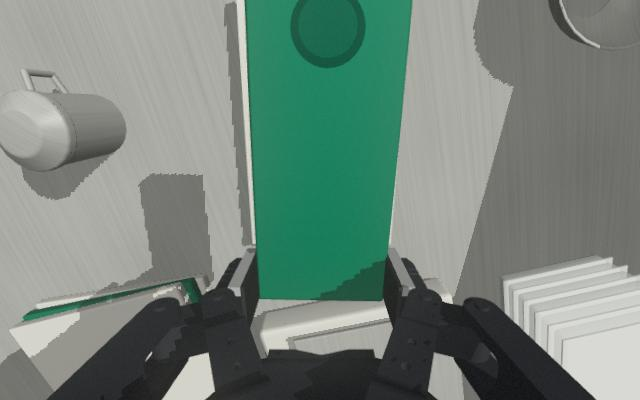

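The cover is level, centred over the tray and aligned with it. Its underside is at about z=0.193, so I'll lower it by 0.182 first.

```bash
python3 -m pendant '[{"xyz":[0,0,-0.2],"rotation":[0,0,0],"grip":-1},{"xyz":[0,0,-0.4],"rotation":[0,0,0],"grip":-1},{"xyz":[0,0,-0.5],"rotation":[0,0,0],"grip":-1},{"xyz":[0,0,-0.5],"rotation":[0,0,0],"grip":-1},{"xyz":[0,0,-0.5],"rotation":[0,0,0],"grip":-1},{"xyz":[0,0,-0.5],"rotation":[0,0,0],"grip":-1},{"xyz":[0,0,-0.4],"rotation":[0,0,0],"grip":-1},{"xyz":[0,0,-0.2],"rotation":[0,0,0],"grip":-1},{"xyz":[0,0,-0.2],"rotation":[0,0,0],"grip":-1},{"xyz":[0,0,-0.1],"rotation":[0,0,0],"grip":-1},{"xyz":[0,0,-0.1],"rotation":[0,0,0],"grip":-1},{"xyz":[0,0,0],"rotation":[0,0,0],"grip":-1},{"xyz":[0,0,0],"rotation":[0,0,0],"grip":-1}]'; python3 e.py
```

```text
time_s: 16.55
tcp_pos: [0.4205, -0.3885, 0.1888]
orientation: [[0.233, 0.972, 0.002], [0.972, -0.233, 0.0], [0.001, 0.002, -1.0]]
wrist_force: [0.1, 0.5, -1.4]
opening: 0.707
gripper_force: 67.4
[ 0.4205 -0.3885  0.1888] [[ 0.2333  0.9724  0.0018]
 [ 0.9724 -0.2333  0.0002]
 [ 0.0006  0.0017 -1.    ]]
wrist 43526 n [-0.0025 -0.0038  1.    ] m [ 0.4354 -0.3296  0.035 ] ((432.89404296875, -338.77728271484375), (130.01930236816406, 62.314510345458984), 75.23184204101562)
tray ((425.6503601074219, -366.7085266113281), (200.29234313964844, 163.68743896484375), 76.22178649902344) 22604
scene 1314 n [ 0.0115 -0.0072  0.9999] m [ 0.443  -0.3234  0.0327] ((441.0367126464844, -324.6418151855469), (114.5853271484375, 64.49844360351562), 76.08458709716797)
tray ((436.5508728027344, -335.370361328125), (266.2251892089844, 165.6717987060547), 76.23197174072266) 1871
```

```bash
python3 -m pendant '[{"xyz":[0,0,-0.08],"rotation":[0,0,0],"grip":-1},{"xyz":[0,0,-0.06],"rotation":[0,0,0],"grip":-1},{"xyz":[0,0,-0.04],"rotation":[0,0,0],"grip":-1},{"xyz":[0,0,-0.03],"rotation":[0,0,0],"grip":-1},{"xyz":[0,0,0],"rotation":[0,0,0],"grip":-1},{"xyz":[0,0,0],"rotation":[0,0,0],"grip":-1}]'
```

```text
time_s: 17.25
tcp_pos: [0.4203, -0.3882, 0.1777]
orientation: [[0.233, 0.972, 0.001], [0.972, -0.233, 0.001], [0.001, 0.001, -1.0]]
wrist_force: [-0.2, -0.4, -2.4]
opening: 0.708
gripper_force: 67.5
```

```bash
python3 -m pendant '[{"xyz":[0,0,-0.02],"rotation":[0,0,0],"grip":-1},{"xyz":[0,0,-0.02],"rotation":[0,0,0],"grip":-1},{"xyz":[0,0,0],"rotation":[0,0,0],"grip":-1}]'
```

```text
time_s: 17.55
tcp_pos: [0.4204, -0.3883, 0.1766]
orientation: [[0.233, 0.972, 0.001], [0.972, -0.233, 0.0], [0.001, 0.001, -1.0]]
wrist_force: [-1.2, 1.2, 4.6]
opening: 0.705
gripper_force: 68.2
```

Contact: the force rose about 6 N. I'll release gently and go up.

```bash
python3 -m pendant '[{"xyz":[0,0,0],"rotation":[0,0,0],"grip":0.5},{"xyz":[0,0,0],"rotation":[0,0,0],"grip":0.6},{"xyz":[0,0,0],"rotation":[0,0,0],"grip":0.7},{"xyz":[0,0,0],"rotation":[0,0,0],"grip":0.7},{"xyz":[0,0,0.1],"rotation":[0,0,0],"grip":0.7},{"xyz":[0,0,0.3],"rotation":[0,0,0],"grip":0.7},{"xyz":[0,0,0.6],"rotation":[0,0,0],"grip":0.7},{"xyz":[0,0,0.6],"rotation":[0,0,0],"grip":0.7},{"xyz":[0,0,0.6],"rotation":[0,0,0],"grip":0.7},{"xyz":[0,0,0.6],"rotation":[0,0,0],"grip":0.7},{"xyz":[0,0,0.6],"rotation":[0,0,0],"grip":0.7},{"xyz":[0,0,0],"rotation":[0,0,0],"grip":-1}]'
cat > f.py <<'E'
from h import *
np.set_printoptions(precision=4,suppress=True)
st=arm.state();print(st['tcp_pos'],st['time_s'])
for c in ['wrist','scene','side']:
    s=cam(c);cv2.imwrite(f'pics/f_{c}.png',s['frame']);P,u,v=cloud(s); hsv=cv2.cvtColor(s['frame'],cv2.COLOR_BGR2HSV)[v,u].astype(int)
    k=(hsv[:,0]>55)&(hsv[:,0]<95)&(hsv[:,1]>110)&(P[:,2]<.05)&(abs(P[:,0]-.43)<.1)&(abs(P[:,1]+.33)<.12)
    Q=P[k]
    if len(Q)>30: print(c,'cover z',np.percentile(Q[:,2],[5,50,95]),cv2.minAreaRect((Q[:,:2]*1000).astype(np.float32)))
    k=(P[:,2]>.072)&(P[:,2]<.11)&(hsv[:,0]<28)&(hsv[:,1]>100)&(abs(P[:,0]-.51)<.06)&(P[:,1]>.05)&(P[:,1]<.22)
    if k.sum()>30: print(c,'cob',cv2.minAreaRect((P[k][:,:2]*1000).astype(np.float32)),P[k].mean(0))
E
python3 f.py
```

```text
time_s: 18.75
tcp_pos: [0.4213, -0.3894, 0.351]
orientation: [[0.233, 0.972, 0.007], [0.972, -0.233, -0.006], [-0.004, 0.008, -1.0]]
wrist_force: [1.1, -1.0, 0.5]
opening: 0.701
gripper_force: 0.0
[ 0.4213 -0.3894  0.351 ] 18.75
wrist cover z [0.0214 0.0226 0.0238] ((434.48211669921875, -333.96630859375), (138.18064880371094, 60.744407653808594), 75.15261840820312)
scene cover z [0.0107 0.02   0.0231] ((431.54998779296875, -333.82806396484375), (137.69134521484375, 77.12956237792969), 74.92389678955078)
scene cob ((511.5643310546875, 136.1092987060547), (30.02288818359375, 82.40518951416016), 3.3956403732299805) [0.5139 0.1313 0.0878]
side cover z [0.0157 0.0218 0.0258] ((433.47369384765625, -323.04327392578125), (121.79342651367188, 60.88554382324219), 74.79419708251953)
side cob ((504.5480651855469, 138.2191162109375), (32.901123046875, 79.03284454345703), 5.8769402503967285) [0.5015 0.1409 0.0892]
```

The cover lies flat in the tray (top at 22 mm, centred, not touched since). Next is the cob.

```bash
python3 -m pendant '[{"xyz":[0.05,0.3,0],"rotation":[0,0,0.15],"grip":1},{"xyz":[0.1,0.6,0],"rotation":[0,0,0.15],"grip":1},{"xyz":[0.11,0.66,0],"rotation":[0,0,0.15],"grip":1},{"xyz":[0.11,0.66,0],"rotation":[0,0,0.15],"grip":1},{"xyz":[0.11,0.66,0],"rotation":[0,0,0.15],"grip":1},{"xyz":[0.11,0.66,0],"rotation":[0,0,0.15],"grip":1},{"xyz":[0.11,0.66,0],"rotation":[0,0,0.15],"grip":1},{"xyz":[0.11,0.66,0],"rotation":[0,0,0.15],"grip":1},{"xyz":[0.11,0.66,0],"rotation":[0,0,0.15],"grip":1},{"xyz":[0.11,0.66,0],"rotation":[0,0,0.15],"grip":1},{"xyz":[0.11,0.66,0],"rotation":[0,0,0.15],"grip":1},{"xyz":[0.11,0.66,0],"rotation":[0,0,0.15],"grip":1},{"xyz":[0.11,0.66,0],"rotation":[0,0,0.15],"grip":1},{"xyz":[0.11,0.66,0],"rotation":[0,0,0.15],"grip":1},{"xyz":[0.11,0.66,0],"rotation":[0,0,0.15],"grip":1},{"xyz":[0.11,0.66,0],"rotation":[0,0,0.15],"grip":1},{"xyz":[0.06,0.4,0],"rotation":[0,0,0.05],"grip":1},{"xyz":[0,0,0],"rotation":[0,0,0],"grip":1},{"xyz":[0,0,0],"rotation":[0,0,0],"grip":1}]'; python3 f.py
```

```text
time_s: 20.8
tcp_pos: [0.5067, 0.1392, 0.3447]
orientation: [[-0.06, 0.998, -0.002], [0.998, 0.06, 0.0], [0.0, -0.002, -1.0]]
wrist_force: [0.0, -0.0, -0.0]
opening: 1.003
gripper_force: 0.0
[0.5067 0.1392 0.3447] 20.8
wrist cob ((507.6272888183594, 138.74801635742188), (34.09136962890625, 79.7507553100586), 3.128530740737915) [0.5072 0.1421 0.0919]
scene cover z [0.01   0.02   0.0229] ((432.48870849609375, -333.974365234375), (137.86837768554688, 75.14007568359375), 74.20328521728516)
scene cob ((511.5242614746094, 135.99072265625), (30.654512405395508, 84.46330261230469), 4.5324177742004395) [0.514  0.1312 0.0877]
side cover z [0.0157 0.0215 0.0258] ((432.60260009765625, -326.22735595703125), (129.511962890625, 63.40350341796875), 77.05084228515625)
side cob ((505.35516357421875, 137.86102294921875), (32.786163330078125, 81.15763092041016), 2.8395121097564697) [0.5014 0.1408 0.0892]
```

View pics/f_wrist.png

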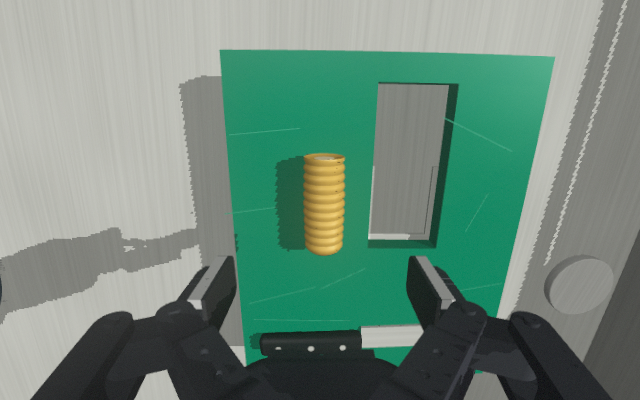

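The cob sits centred at (324,203) between the fingers and the hole is open at (410,160). I'll descend and grip.

```bash
python3 - <<'E'
from h import *
s=cam('wrist')
for p in [(378,84),(459,84),(369,241),(436,247)]: print(np.round(at_z(s,p,.06),4))
E
python3 -m pendant '[{"xyz":[0.02,0,-0.3],"rotation":[0,0,0],"grip":1},{"xyz":[0,0,-0.5],"rotation":[0,0,0],"grip":1},{"xyz":[0,0,-0.5],"rotation":[0,0,0],"grip":1},{"xyz":[0,0,-0.4],"rotation":[0,0,0],"grip":1},{"xyz":[0,0,-0.2],"rotation":[0,0,0],"grip":1},{"xyz":[0,0,-0.16],"rotation":[0,0,0],"grip":1},{"xyz":[0,0,0],"rotation":[0,0,0],"grip":0.5},{"xyz":[0,0,0],"rotation":[0,0,0],"grip":0.2},{"xyz":[0,0,0],"rotation":[0,0,0],"grip":0},{"xyz":[0,0,0],"rotation":[0,0,0],"grip":-0.5},{"xyz":[0,0,0],"rotation":[0,0,0],"grip":-1},{"xyz":[0,0,0],"rotation":[0,0,0],"grip":-1},{"xyz":[0,0,0],"rotation":[0,0,0],"grip":-1},{"xyz":[0,0,0],"rotation":[0,0,0],"grip":-1},{"xyz":[0,0,0],"rotation":[0,0,0],"grip":-1}]'
```

```text
[0.5468 0.2349 0.06  ]
[0.6124 0.2392 0.06  ]
[0.5541 0.0965 0.06  ]
[0.6188 0.0937 0.06  ]
time_s: 22.5
tcp_pos: [0.5094, 0.1389, 0.244]
orientation: [[-0.059, 0.998, 0.003], [0.998, 0.059, 0.002], [0.001, 0.003, -1.0]]
wrist_force: [-1.2, 1.0, 4.8]
opening: 0.406
gripper_force: 60.7
```

```bash
python3 -m pendant '[{"xyz":[0,0,0.2],"rotation":[0,0,0],"grip":-1},{"xyz":[0,0,0.4],"rotation":[0,0,0],"grip":-1},{"xyz":[0,0,0.4],"rotation":[0,0,0],"grip":-1},{"xyz":[0.24,0.09,0],"rotation":[0,0,0],"grip":-1},{"xyz":[0.24,0.09,0],"rotation":[0,0,0],"grip":-1},{"xyz":[0.24,0.09,0],"rotation":[0,0,0],"grip":-1},{"xyz":[0.24,0.09,0],"rotation":[0,0,0],"grip":-1},{"xyz":[0.24,0.09,0],"rotation":[0,0,0],"grip":-1},{"xyz":[0.24,0.09,0],"rotation":[0,0,-0.05],"grip":-1},{"xyz":[0,0,0],"rotation":[0,0,0],"grip":-1},{"xyz":[0,0,0],"rotation":[0,0,0],"grip":-1}]'
cat > g.py <<'E'
from h import *
s=cam('wrist');cv2.imwrite('pics/g.png',s['frame']);P,u,v=cloud(s); hsv=cv2.cvtColor(s['frame'],cv2.COLOR_BGR2HSV)[v,u].astype(int)
k=(P[:,2]>.08)&(P[:,2]<.17)&(hsv[:,0]<28)&(hsv[:,1]>100)&(abs(P[:,0]-.58)<.06)&(P[:,1]>.05)&(P[:,1]<.25)
print(cv2.minAreaRect((P[k][:,:2]*1000).astype(np.float32)),np.percentile(P[k],[2,98],axis=0))
E
python3 g.py
```

```text
time_s: 23.6
tcp_pos: [0.5805, 0.1657, 0.2928]
orientation: [[-0.053, 0.999, 0.0], [0.999, 0.053, 0.001], [0.001, 0.0, -1.0]]
wrist_force: [-0.4, 0.2, -1.0]
opening: 0.404
gripper_force: 59.9
((579.343994140625, 166.25588989257812), (34.91794967651367, 79.58084106445312), 2.7456839084625244) [[0.56351771 0.13082665 0.11757472]
 [0.59568129 0.20514623 0.14497711]]
```

```bash
python3 -m pendant '[{"xyz":[0.02,0,-0.3],"rotation":[0,0,0],"grip":-1},{"xyz":[0.02,0,-0.4],"rotation":[0,0,0],"grip":-1},{"xyz":[0,0,-0.3],"rotation":[0,0,0],"grip":-1},{"xyz":[0,0,-0.14],"rotation":[0,0,0],"grip":-1},{"xyz":[0,0,0],"rotation":[0,0,0],"grip":-1},{"xyz":[0,0,0],"rotation":[0,0,0],"grip":-1}]'
```

```text
time_s: 24.25
tcp_pos: [0.5827, 0.1657, 0.2364]
orientation: [[-0.053, 0.999, 0.001], [0.999, 0.052, 0.001], [0.001, 0.001, -1.0]]
wrist_force: [0.3, -0.6, -0.8]
opening: 0.403
gripper_force: 60.0
```

```bash
python3 -m pendant '[{"xyz":[0,0,0],"rotation":[0,0,0],"grip":1},{"xyz":[0,0,0],"rotation":[0,0,0],"grip":1},{"xyz":[0,0,0],"rotation":[0,0,0],"grip":1},{"xyz":[0,0,0],"rotation":[0,0,0],"grip":1},{"xyz":[0,0,0.3],"rotation":[0,0,0],"grip":1},{"xyz":[0,0,0.6],"rotation":[0,0,0],"grip":1},{"xyz":[0,0,0.6],"rotation":[0,0,0],"grip":1},{"xyz":[0,0,0.6],"rotation":[0,0,0],"grip":1},{"xyz":[0,0,0.6],"rotation":[0,0,0],"grip":1},{"xyz":[0,0,0],"rotation":[0,0,0],"grip":1},{"xyz":[0,0,0],"rotation":[0,0,0],"grip":1}]'
python3 - <<'E'
from h import *
a=cam('scene')['frame'];w=cam('wrist')['frame']
cv2.imwrite('pics/end.png',cv2.vconcat([cv2.resize(a[100:360,100:500],(460,299)),cv2.resize(w,(460,288))]))
print(arm.state()['time_s'],arm.state()['wrist_force'])
E
```

```text
time_s: 25.35
tcp_pos: [0.5831, 0.1658, 0.3715]
orientation: [[-0.053, 0.999, 0.003], [0.999, 0.053, 0.002], [0.001, 0.003, -1.0]]
wrist_force: [0.6, -1.4, -0.4]
opening: 0.998
gripper_force: 0.0
25.45 [ 0.45183082 -0.43580007  0.31153213]
```

View pics/end.png

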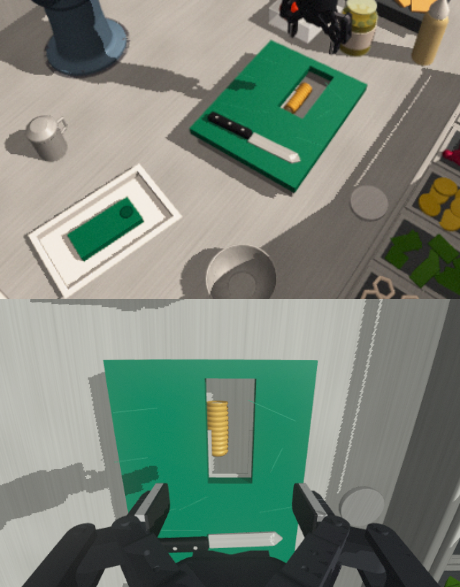

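The cover lies in the tray and the cob is in the hole. I need to check whether it reached the pan floor or is caught on the ledge.

Run:
```python
from h import *
for c in ['wrist','scene']:
    s=cam(c);P,u,v=cloud(s); hsv=cv2.cvtColor(s['frame'],cv2.COLOR_BGR2HSV)[v,u].astype(int)
    k=(P[:,2]<.1)&(hsv[:,0]<28)&(hsv[:,1]>120)&(abs(P[:,0]-.57)<.06)&(P[:,1]>.05)&(P[:,1]<.25)
    Q=P[k];print(c,k.sum(),np.round(np.percentile(Q,[1,50,99],axis=0),4))
    for a in (.12,.14,.16,.18,.20): 
        q=Q[abs(Q[:,1]-a)<.008]
        if len(q): print(a,np.round(np.percentile(q[:,2],97),4),np.round(np.percentile(q[:,0],[2,98]),4))
```

```text
wrist 1826 [[0.5469 0.1268 0.0108]
 [0.5638 0.1731 0.0364]
 [0.5775 0.2043 0.0396]]
0.12 0.0377 [0.5568 0.5769]
0.14 0.0389 [0.5557 0.5778]
0.16 0.0395 [0.5519 0.5772]
0.18 0.039 [0.5481 0.5761]
0.2 0.0388 [0.5465 0.5745]
scene 299 [[0.5513 0.1217 0.0105]
 [0.5692 0.1598 0.0328]
 [0.5793 0.2043 0.0391]]
0.12 0.0358 [0.5552 0.579 ]
0.14 0.0391 [0.5573 0.5796]
0.16 0.0386 [0.5561 0.5786]
0.18 0.0379 [0.5515 0.5781]
0.2 0.0371 [0.551  0.5767]
```

The top of the cob is level at 38–39 mm along its whole length. That matches 36 mm of thickness plus the 1.5 mm pan floor, so it is flat on the pan floor and below the ledge top. I'm handing in.

```bash
python3 -c "
from plant import arm
print(arm.hand_in())"
```

```text
the job is handed in; nothing more can be done
None
```

The cover was tipped, lifted out and laid flat in the white tray, then the cob was dropped through the hole onto the pan floor; the knife and jar were left alone, and the job was handed in at about 25.6 s.

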